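# Fold back the bifold gate of a die bay under the magnetic strip

### The job

Open the small orange bifold gate of the die bay so the steel channel die behind it can be reached: push it inwards at its fold hinge, reaching in under the magnetic strip, until both panels are folded right back side by side. Then take the arm clear. Do not bump the magnetic strip, and leave the die and the other loose things where they are.

Things in the scene. Friction and masses are not known exactly. Their poses are not given: they have to be found in the camera images.
- bay: Fixed grey tray, bay x -30 to 270, y +-150 mm, 10 thick. Origin: on the table midway along the gate's closed line; x inwards, the way the fold moves (roughly the robot's left), y along the closed line (roughly towards the robot), z up. Posts 16 mm square, 125 mm high at x 0, y +-125; walls 60 mm high at y +-146; rear posts 305 mm high at x 250, y +-138, arms from them to the strip at z 289 to 305.
- strip: Dark magnetic bar with chromed feeler gauges and a scribe on its far face, fixed above the gate. Bay x -25 to +5 mm (gauges to +19), 300 mm long in y, underside 270, top 306 mm above the table. Origin: centre of its underside. An upright gripper cannot push the gate beneath it; fingers pointing inwards and down, 35 to 48 degrees from vertical, can.
- gate (a joint): Angle (rad) of the first panel: 0 = both panels flat in line along bay y, growing as the fold moves inwards (bay +x); stop at 1.2 = fully folded back. Starts ajar, 0.15 to 0.4. The second panel turns as much the other way, its free end running on the closed line towards the pivot. Stays where left (friction); takes about 1 to 4 N at the fold.
- gate_pivot (a point): Fixed hinge of the first panel, at bay (0, 110 mm), 70 mm above the table. The first panel runs from here to the fold hinge; angle a puts the fold at 110 mm x (sin a, -cos a) from here in bay x, y.
- gate_fold (a point): Fold hinge, a vertical steel barrel 12 mm in diameter joining the two panels, given 70 mm above the table. Each orange panel is 110 mm long between hinge lines, 8 mm thick, from 12 to 122 mm above the table; the barrel ends 130 mm above it.
- gate_lead (a point): Free end of the second panel, a 12 mm dark barrel that runs along the gate's closed line, 70 mm above the table.
- die: Bright steel channel die lying in the bay well behind the gate's reach, 44 x 130 x 38 mm, origin at the centre of its underside, y along it. Bystander.
- clip: Red U-shaped die clip, 50 x 30 x 30 mm, origin at the centre of its underside. Bystander.
- knob: Cast bronze knob, 44 mm in diameter, 36 mm high, origin at the centre of its underside. Bystander.
- spanner: Steel spanner lying flat, origin on its underside. Bystander.
- tin: Closed tin, 60 mm in diameter, 110 mm high, origin at the centre of its underside. Bystander.
- vblock: Dark steel V block, 60 x 45 x 42 mm, origin at the centre of its underside. Bystander.

How it is judged:
On the way:
1. the gate has been pushed past halfway with the gripper close to the fold hinge (grasp point within 80 mm) (value of joint gate above 0.6 rad and distance between the grasp point and gate_fold below 0.08 m), for 0.05 s.
At the end, for the whole second after the job is handed in: the gate is folded back, each panel turned at least 1.0 rad (57 degrees) from the closed line, and at rest; every bystander within 30 mm of where it began (value of joint gate above 1 rad and velocity of joint gate between -0.05 and 0.05 rad/s); the robot touches nothing.
It fails at once if the magnetic strip is struck (over 5 N) (contact force between anything else and strip above 5 N).
It fails at once if a bystander is moved more than 30 mm (distance of any of die, clip, knob, spanner, tin, vblock from where it was at the start of the episode above 0.03 m).
It also fails if it takes over 32 s, if anything falls off the work surface, if the arm or the gripper's body presses on something with over 40 N, if the wrist force passes 120 N, or if a joint passes its speed limit or range.

### The arm

A 6-joint arm with a two-finger parallel gripper is mounted at the origin on the work surface. World frame = base frame: x ahead of the robot, y to its left, z up, the work surface at z = 0. Lengths are in m, angles in rad, forces in N, time in s.
With the tool pointing down it reaches from about 0.375 to 0.925 m from the base axis. Payload 5.7 kg.
Tool frame: the origin (TCP) lies between the finger pads; the fingertips stand manip.tip_extent ahead of it and the grasp point (between the pads) lies 11 mm behind it (manip.tip_extent is the distance from the TCP to the fingertips, in m); z points along the fingers, y is the direction in which the jaws open and shut (so a half turn about z gives the same grasp; the last joint's range is limited). The gripper opens to 88 mm and grips with 3 to 60 N. Pads are 20 mm wide; open, the fingers measure 115 mm over their backs; the gripper's body (75 mm by 178 mm) begins 61 mm behind the grasp point.
Start: joints at [1.147, 0.359, 1.51, -0, 1.272, -0.115], TCP at [0.182, 0.572, 0.231] pointing down, gripper open.
Joint ranges: [-2.97, 2.97], [-1.01, 2.36], [0.21, 2.38], [-0.96, 4.11], [0.2, 2.71], [-2.98, 2.98]. Speed limits (rad/s): [2.39, 2.39, 3.14, 3.14, 3.14, 3.14].

### API

Orientations are given as a unit quaternion [x, y, z, w].
In Python, from cell import manip gives the robot as it stands. The module is installed in compiled form; this text tells all that it offers.
- The arm moves only by the tool jog_arm, never from a script. Its argument "commands" is a list of rows, each an object of numbers: "x", "y", "z": the shift along the tool's x, y, z in m; "wx", "wy", "wz": the turn, a rotation vector about the tool's x, y, z in degrees; "grip": the gripper's target within -1 to 1 (fully open at 1, half-way at 0, shut at -1). A call has 1 to 8 rows; each row shifts and turns the commanded pose from where the row before left it, along the tool's axes as they then stand; what a row does not reach is not made up. A row lasts 1/10 s, in which the tool goes at most 50 mm and 8.59 degrees, less where a joint would pass 70% of its speed; a pose out of reach is approached as far as the arm can. A call with a gripper value outside its range is refused whole. The fingers move at their own pace and stop on an object; the grip force is fixed at half the most. Time passes only in rows, so rows that do not move let the fingers close. It gives the time, the measured TCP pose, the force and the opening at its end, in the units of the state.
- manip.observe(): the state, without advancing time (a new reading comes with each control period).
- manip.read_camera(name): name is "scene" or "top"; returns (picture, depth): 384x512x3 uint8, blue, green, red; 384x512 float32, m along the optical axis (not along the pixel's ray), 0 where there is no reading.
- manip.camera_params(name): a dict with "fx", "fy", "cx", "cy" (pixels), "dist_coeffs" ([k1, k2, p1, p2, k3] as OpenCV has them; the pictures are not rectified), "xyz" and "orientation" of the camera in the world. Camera axes: x right, y down, z forward; pixel columns grow to the right and rows downward; lengths in m; the calibration is good to about 2 mm. A picture is of the moment at which its call begins. camera_params takes no time and is no camera call.
- manip.sign_off(): hands the job in, once; it reports no verdict.
The state is a dict: "time_s": time; "joint_positions": joint angles; "qd": joint speeds; "joint_efforts": joint torques, N m; "position": TCP position; "tool_rot": TCP orientation; "force": force on the tool from outside, world axes, zero at the start; "ft_torque": the same for the moment, N m; "gripper_width": opening from 0.0 (shut) to 1.0 (fully open).
Only numpy, scipy, OpenCV 4.12 (cv2) and the standard library are available. Lean on these libraries where they do the work, as an engineer would, in place of code of your own. Each camera call takes 0.05 s, during which the arm holds its last target.

## Working session

There is one attempt and no reset: what is moved stays moved. The work goes in short steps, Python scripts to look and compute and a tool call to move; the robot and the scene stay as the last step left them, time stands still between calls to the robot, and variables do not carry over. Pictures are saved under pics/ and viewed, and the job is handed in when it is done.

Besides the shell and the picture viewer there is one more tool, called after "Emit:" as name([rows], argument=value, ...), one row to a line, values as JSON. jog_arm: Moves the arm, as the interface text tells. Its arguments: {"type":"object","properties":{"commands":{"type":"array"}},"required":["commands"]}

```bash
mkdir -p pics; python3 - <<'E'
from cell import manip
import cv2,numpy as np
for n in ("scene","top"):
    p,d=manip.read_camera(n); cv2.imwrite(f"pics/{n}0.png",p); np.save(f"{n}0.npy",d); print(n,manip.camera_params(n))
print(manip.observe(),manip.tip_extent)
E
```

```text
scene {'fx': 414.66240746569366, 'fy': 414.66240746569366, 'cx': 252.27457230822378, 'cy': 188.54314905737328, 'dist_coeffs': array([-0.10002273,  0.        ,  0.        ,  0.        ,  0.        ]), 'xyz': array([ 1.08268683, -0.64718105,  0.74342148]), 'orientation': array([ 0.84727135,  0.26561882, -0.13568706, -0.4395076 ])}
top {'fx': 381.5607352510268, 'fy': 381.5607352510268, 'cx': 254.57296138179456, 'cy': 187.44661682332247, 'dist_coeffs': array([-0.09522008,  0.        ,  0.        ,  0.        ,  0.        ]), 'xyz': array([0.51424234, 0.00681739, 1.25247195]), 'orientation': array([ 0.70707755, -0.70505276,  0.02635053, -0.04740882])}
{'time_s': 0.1, 'joint_positions': array([ 1.14691188e+00,  3.59368563e-01,  1.51127798e+00, -3.75590249e-05,
        1.27253575e+00, -1.15093797e-01]), 'qd': array([ 4.88081077e-04, -1.40947764e-03, -1.58246205e-03, -7.57035038e-05,
        7.67087573e-04,  5.83228628e-05]), 'joint_efforts': array([-1.21521673e-03, -5.16350985e+01, -2.71408957e+01,  6.75008842e-02,
        2.76022410e-02,  1.68792447e-07]), 'position': array([0.18211365, 0.57106841, 0.22994961]), 'tool_rot': array([ 1.53777129e-01,  9.88105239e-01, -7.70908723e-04, -1.94313348e-04]), 'force': array([-0.64093946, -0.15845425,  0.14407472]), 'ft_torque': array([0.00258605, 0.03204383, 0.05836362]), 'gripper_width': 1.0027394774466465} 0.008
```

View pics/scene0.png

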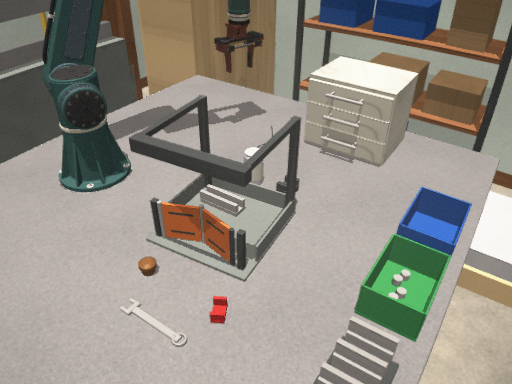

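View pics/top0.png

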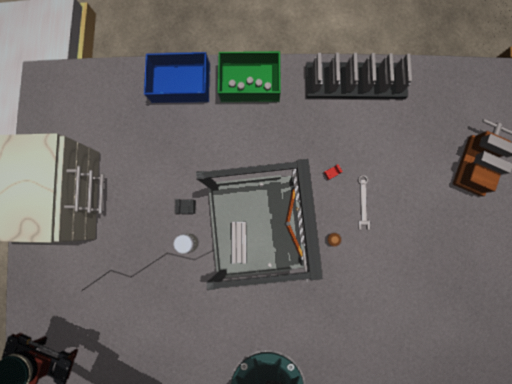

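The scene view shows the orange gate slightly ajar, with its fold near (203,225) between posts at (157,215) and (240,250). The strip is above it, from (140,140) to (245,170). In the top view the strip runs from (303,165) to (315,275), bay +x points left, and the clip, knob and spanner lie to its right. Next I'll measure the bay frame.

```bash
cat > h.py <<'E'
import cv2,numpy as np
from cell import manip
from scipy.spatial.transform import Rotation as R
def cloud(n,d):
    c=manip.camera_params(n);K=np.array([[c['fx'],0,c['cx']],[0,c['fy'],c['cy']],[0,0,1]])
    h,w=d.shape;u,v=np.meshgrid(np.arange(w),np.arange(h))
    q=cv2.undistortPoints(np.stack([u,v],-1).reshape(-1,1,2).astype(float),K,c['dist_coeffs']).reshape(h,w,2)
    P=np.dstack([q*d[...,None],d])
    return P@R.from_quat(c['orientation']).as_matrix().T+c['xyz'], np.dstack([q,np.ones((h,w))])@R.from_quat(c['orientation']).as_matrix().T
def proj(n,X):
    c=manip.camera_params(n);K=np.array([[c['fx'],0,c['cx']],[0,c['fy'],c['cy']],[0,0,1]])
    Rm=R.from_quat(c['orientation']).as_matrix().T
    return cv2.projectPoints(np.atleast_2d(X).astype(float),cv2.Rodrigues(Rm)[0],-Rm@c['xyz'],K,c['dist_coeffs'])[0].reshape(-1,2)
E
python3 - <<'E'
from h import *
for n in("top","scene"):
    d=np.load(n+"0.npy");p=cv2.imread(f"pics/{n}0.png");W,r=cloud(n,d);hsv=cv2.cvtColor(p,cv2.COLOR_BGR2HSV)
    ok=(d>0)
    xy=(W[...,0]>.25)&(W[...,0]<.85)&(W[...,1]>-.25)&(W[...,1]<.25)
    s=ok&xy&(W[...,2]>.294)&(W[...,2]<.315)
    num,l,st,ce=cv2.connectedComponentsWithStats(s.astype(np.uint8))
    for i in range(1,num):
        if st[i,4]>30: 
            q=W[l==i];print(n,"hi",st[i],cv2.minAreaRect(q[:,:2].astype(np.float32)),np.median(q[:,2]))
    s=ok&xy&(W[...,2]>.117)&(W[...,2]<.133)
    num,l,st,ce=cv2.connectedComponentsWithStats(s.astype(np.uint8))
    for i in range(1,num):
        if st[i,4]>4: q=W[l==i];print(n,"125",st[i],q.mean(0).round(3))
    o=(hsv[...,0]>=5)&(hsv[...,0]<16)&(hsv[...,1]>170)&xy&ok&(W[...,2]>.01)
    num,l,st,ce=cv2.connectedComponentsWithStats(o.astype(np.uint8))
    for i in range(1,num):
        if st[i,4]>8: q=W[l==i];print(n,"or",st[i],q.mean(0).round(3),q.min(0).round(3),q.max(0).round(3))
    tr=ok&xy&(W[...,2]>.005)&(W[...,2]<.016)
    tr=cv2.morphologyEx(tr.astype(np.uint8),cv2.MORPH_OPEN,np.ones((3,3)))
    num,l,st,ce=cv2.connectedComponentsWithStats(tr)
    i=1+st[1:,4].argmax();q=W[l==i];print(n,"tray",st[i],cv2.minAreaRect(q[:,:2].astype(np.float32)))
for n in("top","scene"):
    p=cv2.imread(f"pics/{n}0.png");b=p[150:290,180:350] if n=="top" else p[80:280,120:310]
    cv2.imwrite(f"pics/{n}0z.png",cv2.resize(b,None,fx=4 if n=="top" else 3,fy=4 if n=="top" else 3,interpolation=2))
E
```

```text
top hi [ 196  159  127  131 3276] ((0.5232322216033936, 0.02642810344696045), (0.2996979057788849, 0.28743648529052734), 6.253817081451416) 0.30588229488608965
top 125 [291 176   3   6   9] [ 0.659 -0.07   0.126]
top 125 [286 186  17  74 203] [ 0.526 -0.073  0.123]
top 125 [301 261   3   6  16] [ 0.41  -0.099  0.125]
top 125 [219 272   4   6   9] [0.379 0.137 0.126]
top or [287 189   7  32  70] [ 0.577 -0.066  0.12 ] [ 0.536 -0.074  0.086] [ 0.628 -0.055  0.127]
top or [288 226  12  28  68] [ 0.482 -0.075  0.12 ] [ 0.438 -0.092  0.095] [ 0.519 -0.058  0.127]
top or [330 234   9   3  10] [ 0.491 -0.209  0.033] [ 0.487 -0.222  0.027] [ 0.494 -0.196  0.038]
top tray [ 213  177   88   96 5829] ((0.5197288393974304, 0.04101237654685974), (0.29823264479637146, 0.25893667340278625), 6.275838851928711)
scene hi [ 129   95  173   82 2702] ((0.5235370397567749, 0.022982701659202576), (0.3000599145889282, 0.29002904891967773), 6.608923435211182) 0.30496341824426104
scene 125 [287 177  10   7  47] [0.65  0.165 0.125]
scene 125 [150 198  84  35 375] [ 0.516 -0.083  0.122]
scene 125 [237 229   9   8  53] [ 0.662 -0.081  0.124]
scene or [ 162  203   40   38 1066] [ 0.48  -0.085  0.073] [ 0.434 -0.107  0.014] [ 0.523 -0.062  0.124]
scene or [203 209  27  53 710] [ 0.582 -0.075  0.074] [ 0.533 -0.086  0.014] [ 0.629 -0.061  0.124]
scene tray [ 147  194  137   87 3515] ((0.5231823325157166, 0.021930739283561707), (0.3026729226112366, 0.2974829375743866), 6.833472728729248)
```

```bash
ls pics
```

```text
scene0.png
scene0z.png
top0.png
top0z.png
```

View pics/scene0z.png

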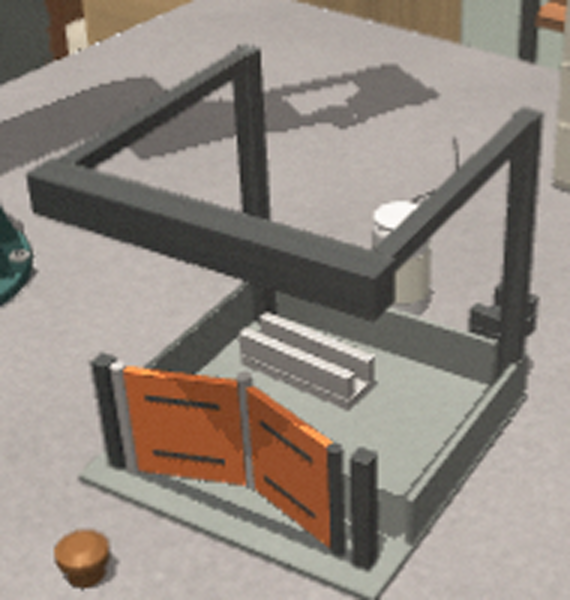

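```bash
python3 - <<'E'
from h import *
th=np.radians(6.4);by=-np.array([np.cos(th),np.sin(th)]);bx=np.array([-np.sin(th),np.cos(th)])
# strip alone & orange in bay coords
O=np.array([.5365,-.093])
for n in("top","scene"):
    d=np.load(n+"0.npy");W,r=cloud(n,d);p=cv2.imread(f"pics/{n}0.png");hsv=cv2.cvtColor(p,cv2.COLOR_BGR2HSV)
    B=np.stack([(W[...,:2]-O)@bx,(W[...,:2]-O)@by,W[...,2]],-1)
    s=(d>0)&(abs(B[...,2]-.306)<.006)&(abs(B[...,1])<.2)&(B[...,0]<.3)&(B[...,0]>-.1)
    q=B[s];m=q[abs(q[:,1])<.11];m=m[m[:,0]<.06]
    print(n,"strip x",np.percentile(m[:,0],[1,50,99]).round(4),"slope",np.polyfit(m[:,1],m[:,0],1).round(4),"y",np.percentile(q[q[:,0]<.0][:,1],[.5,99.5]).round(4),"rear x",q[:,0].max())
    o=(hsv[...,0]>=5)&(hsv[...,0]<16)&(hsv[...,1]>170)&(d>0)&(abs(B[...,1])<.12)&(abs(B[...,0])<.1)
    if n=="scene":
        q=B[o&(B[...,2]<.118)]
        for lo,hi in((.03,.1),(-.09,-.01)):
            k=q[(q[:,1]>lo)&(q[:,1]<hi)];f=np.polyfit(k[:,1],k[:,0],1);print("panel face slope,int",f.round(4),np.arctan(f[0]),len(k))
        st=(d>0)&(abs(B[...,0]-.02)<.04)&(abs(B[...,1])<.03)&~o&(B[...,2]>.03)&(B[...,2]<.14)
        print("barrel",B[st].mean(0) if st.any() else 0,st.sum(),B[st].min(0),B[st].max(0))
E
```

```text
top strip x [-0.0218 -0.0066  0.0084] slope [-0.0002 -0.0066] y [-0.1476  0.1481] rear x 0.2642471414763793
scene strip x [-0.0261 -0.0149  0.0048] slope [ 0.0009 -0.0135] y [-0.1497  0.1464] rear x 0.2622588680894654
panel face slope,int [-0.325   0.0321] -0.31421333725073136 728
panel face slope,int [0.3199 0.0279] 0.3095853451424098 556
barrel [0.02781524 0.00141484 0.08574333] 173 [ 0.01794049 -0.02995664  0.03059686] [0.0387886  0.02945687 0.13346847]
```

Emit:
jog_arm([
  {"z": -0.045,"grip": -1},
  {"z": -0.045,"grip": -1},
  {"z": -0.045,"grip": -1},
  {"z": -0.045,"grip": -1},
  {"z": -0.045,"grip": -1},
])

```text
invalid input
```

The zoomed scene picture shows the steel fold barrel at about (245,430) in the zoom, with the vee pointing inwards. Both panels measure 0.31 rad, so the gate is 0.31 rad open, and the measured panel line meets the pivot to within 1 mm. The strip sits at x −25 to +5, as stated. The move call was refused, so I'll retry it with plain rows.

Emit:
jog_arm([
  {"x": 0,"y": 0,"z": -0.045,"wx": 0,"wy": 0,"wz": 0,"grip": -1},
  {"x": 0,"y": 0,"z": -0.045,"wx": 0,"wy": 0,"wz": 0,"grip": -1},
  {"x": 0,"y": 0,"z": -0.045,"wx": 0,"wy": 0,"wz": 0,"grip": -1},
  {"x": 0,"y": 0,"z": -0.045,"wx": 0,"wy": 0,"wz": 0,"grip": -1},
  {"x": 0,"y": 0,"z": -0.045,"wx": 0,"wy": 0,"wz": 0,"grip": -1},
])

```text
time_s: 0.6
position: [0.1821, 0.5711, 0.4571]
tool_rot: [0.154, 0.988, -0.0, -0.0]
force: [0.1, 1.1, -0.5]
gripper_width: 0.583
```

Emit:
jog_arm([
  {"x": -0.043,"y": -0.012,"z": 0,"wx": 0,"wy": 0,"wz": 3,"grip": -1},
  {"x": -0.043,"y": -0.012,"z": 0,"wx": 0,"wy": 0,"wz": 3,"grip": -1},
  {"x": -0.043,"y": -0.012,"z": 0,"wx": 0,"wy": 0,"wz": 3,"grip": -1},
  {"x": -0.043,"y": -0.012,"z": 0,"wx": 0,"wy": 0,"wz": 3,"grip": -1},
  {"x": -0.043,"y": -0.012,"z": 0,"wx": 0,"wy": 0,"wz": 3,"grip": -1},
  {"x": -0.043,"y": -0.012,"z": 0,"wx": 0,"wy": 0,"wz": 3,"grip": -1},
  {"x": -0.043,"y": -0.012,"z": 0,"wx": 0,"wy": 0,"wz": 3,"grip": -1},
  {"x": -0.043,"y": -0.012,"z": 0,"wx": 0,"wy": 0,"wz": 3,"grip": -1},
])

```text
time_s: 1.4
position: [0.4392, 0.3247, 0.4551]
tool_rot: [0.357, 0.934, -0.0, -0.0]
force: [0.0, 0.4, 0.2]
gripper_width: 0.005
```

Emit:
jog_arm([
  {"x": -0.043,"y": -0.012,"z": 0,"wx": 0,"wy": 0,"wz": 3,"grip": -1},
  {"x": -0.043,"y": -0.012,"z": 0,"wx": 0,"wy": 0,"wz": 3,"grip": -1},
  {"x": -0.043,"y": -0.012,"z": 0,"wx": 0,"wy": 0,"wz": 3,"grip": -1},
  {"x": -0.043,"y": -0.012,"z": 0,"wx": 0,"wy": 0,"wz": 3,"grip": -1},
  {"x": -0.043,"y": -0.012,"z": 0,"wx": 0,"wy": 0,"wz": 3,"grip": -1},
  {"x": -0.043,"y": -0.012,"z": 0,"wx": 0,"wy": 0,"wz": 3,"grip": -1},
  {"x": -0.043,"y": -0.012,"z": 0,"wx": 0,"wy": 0,"wz": 3,"grip": -1},
  {"x": -0.043,"y": -0.012,"z": 0,"wx": 0,"wy": 0,"wz": 3,"grip": -1},
])

```text
time_s: 2.2
position: [0.5726, -0.0038, 0.4551]
tool_rot: [0.543, 0.84, -0.0, -0.0]
force: [0.3, -0.7, 0.0]
gripper_width: 0.005
```

Emit:
jog_arm([
  {"x": -0.043,"y": -0.012,"z": 0,"wx": 0,"wy": 0,"wz": 3,"grip": -1},
  {"x": -0.043,"y": -0.012,"z": 0,"wx": 0,"wy": 0,"wz": 3,"grip": -1},
  {"x": -0.043,"y": -0.012,"z": 0,"wx": 0,"wy": 0,"wz": 3,"grip": -1},
  {"x": -0.043,"y": -0.012,"z": 0,"wx": 0,"wy": 0,"wz": 3,"grip": -1},
  {"x": -0.043,"y": -0.012,"z": 0,"wx": 0,"wy": 0,"wz": 3,"grip": -1},
  {"x": -0.043,"y": -0.012,"z": 0,"wx": 0,"wy": 0,"wz": 3,"grip": -1},
])

```text
time_s: 2.8
position: [0.5777, -0.2705, 0.4549]
tool_rot: [0.668, 0.744, -0.0, -0.001]
force: [0.5, 0.4, -0.2]
gripper_width: 0.007
```

Emit:
jog_arm([
  {"x": 0,"y": 0,"z": 0,"wx": 0,"wy": 7.5,"wz": 0,"grip": -1},
  {"x": 0,"y": 0,"z": 0,"wx": 0,"wy": 7.5,"wz": 0,"grip": -1},
  {"x": 0,"y": 0,"z": 0,"wx": 0,"wy": 7.5,"wz": 0,"grip": -1},
  {"x": 0,"y": 0,"z": 0,"wx": 0,"wy": 7.5,"wz": 0,"grip": -1},
  {"x": 0,"y": 0,"z": 0,"wx": 0,"wy": 7.5,"wz": 0,"grip": -1},
  {"x": 0,"y": 0,"z": 0,"wx": 0,"wy": 7.5,"wz": 0,"grip": -1},
  {"x": 0,"y": 0,"z": 0,"wx": 0,"wy": 0,"wz": 0,"grip": -1},
])

```text
time_s: 3.5
position: [0.5776, -0.2713, 0.4502]
tool_rot: [0.618, 0.685, 0.256, -0.29]
force: [-0.4, -0.3, -1.1]
gripper_width: 0.004
```

```bash
cat >> h.py <<'E'
th=np.radians(6.4);by=-np.array([np.cos(th),np.sin(th),0]);bx=np.array([-np.sin(th),np.cos(th),0]);O=np.array([.5365,-.093,0])
BB=np.stack([bx,by,[0,0,1]])
def stat():
    s=manip.observe();T=R.from_quat(s['tool_rot']).as_matrix()
    tip=BB@(s['position']+.008*T[:,2]-O)
    print("t",s['time_s'],"tip bay mm",(tip*1e3).round(1),"\ntool axes in bay\n",(BB@T).round(3),"\nq",s['joint_positions'].round(3),"F",(BB@s['force']).round(1))
    return s,T,tip
def step(T,tip,goal): # shift in tool axes mm
    d=np.array(goal)/1e3-tip; return (T.T@(BB.T@d)*1e3).round(1)
E
python3 -c "
from h import *
s,T,t=stat();print(step(T,t,(-180,5,272)),step(T,t,(0,5,92)))"
```

```text
t 3.5 tip bay mm [-176.1  -20.9  444.6] 
tool axes in bay
 [[ 0.701 -0.006  0.713]
 [-0.009 -1.     0.001]
 [ 0.713 -0.007 -0.701]] 
q [-0.808  0.634  0.789  0.616  2.298 -0.632] F [-0.2  0.5 -1.1]
[-126.1  -24.8  118.2] [-128.3  -24.5  372.7]
```

Emit:
jog_arm([
  {"x": -0.025,"y": -0.005,"z": 0.0235,"wx": 0,"wy": 0,"wz": 0,"grip": -1},
  {"x": -0.025,"y": -0.005,"z": 0.0235,"wx": 0,"wy": 0,"wz": 0,"grip": -1},
  {"x": -0.025,"y": -0.005,"z": 0.0235,"wx": 0,"wy": 0,"wz": 0,"grip": -1},
  {"x": -0.025,"y": -0.005,"z": 0.0235,"wx": 0,"wy": 0,"wz": 0,"grip": -1},
  {"x": -0.025,"y": -0.005,"z": 0.0235,"wx": 0,"wy": 0,"wz": 0,"grip": -1},
  {"x": 0,"y": 0,"z": 0.03,"wx": 0,"wy": 0,"wz": 0,"grip": -1},
  {"x": 0,"y": 0,"z": 0.03,"wx": 0,"wy": 0,"wz": 0,"grip": -1},
])

```text
time_s: 4.2
position: [0.5488, -0.2343, 0.241]
tool_rot: [0.616, 0.689, 0.254, -0.284]
force: [1.5, -0.4, -0.1]
gripper_width: 0.006
```

```bash
python3 -c "
from h import *
s,T,t=stat();print(step(T,t,(0,5,92)))
p,d=manip.read_camera('scene');cv2.imwrite('pics/s1.png',cv2.resize(p[60:300,80:400],None,fx=2,fy=2))
s,T,t=stat()"
```

```text
t 4.2 tip bay mm [-136.1    3.5  235.3] 
tool axes in bay
 [[ 0.711 -0.     0.704]
 [ 0.    -1.    -0.   ]
 [ 0.704  0.    -0.711]] 
q [-0.799  0.67   1.211  0.472  1.888 -0.909] F [-0.6 -1.5 -0.1]
[ -4.1  -1.5 197.6]
t 4.25 tip bay mm [-131.6    4.6  232.9] 
tool axes in bay
 [[ 0.707  0.002  0.708]
 [-0.001 -1.     0.004]
 [ 0.708 -0.004 -0.707]] 
q [-0.796  0.671  1.22   0.472  1.886 -0.91 ] F [ 3.   1.7 -1.9]
```

View pics/s1.png

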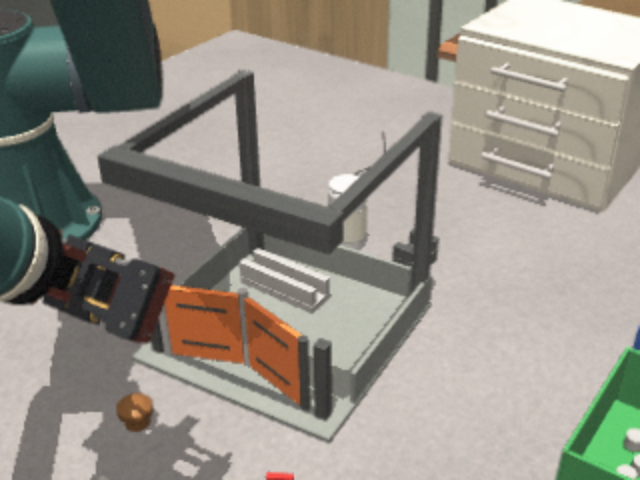

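The picture shows the hand tilted inwards on the near side of the strip, at about (110,290). Nothing is touching and the path beneath the strip is open. I'll slide in along the fingers.

Emit:
jog_arm([
  {"x": 0,"y": 0,"z": 0.04,"wx": 0,"wy": 0,"wz": 0,"grip": -1},
  {"x": 0,"y": 0,"z": 0.04,"wx": 0,"wy": 0,"wz": 0,"grip": -1},
  {"x": 0,"y": 0,"z": 0.04,"wx": 0,"wy": 0,"wz": 0,"grip": -1},
  {"x": 0,"y": 0,"z": 0.035,"wx": 0,"wy": 0,"wz": 0,"grip": -1},
  {"x": 0,"y": 0,"z": 0.025,"wx": 0,"wy": 0,"wz": 0,"grip": -1},
  {"x": 0,"y": 0,"z": 0,"wx": 0,"wy": 0,"wz": 0,"grip": -1},
])

```text
time_s: 4.85
position: [0.5335, -0.1054, 0.1139]
tool_rot: [0.615, 0.689, 0.254, -0.286]
force: [0.8, -0.3, 0.1]
gripper_width: 0.006
```

```bash
python3 -c "
from h import *
s,T,t=stat()
p,d=manip.read_camera('scene');cv2.imwrite('pics/s2.png',cv2.resize(p[60:300,80:400],None,fx=2,fy=2))
import numpy as np
for a in (.31,.45,.6,.7,.8,.9,1.0,1.1,1.15):
  h=np.pi/2-a;x=110*np.sin(a)-(13.5+4/np.cos(h))/np.tan(h)-7;y=110-110*np.cos(a);print(a,round(x),round(y),step(T,t,(x,y,94)))
"
```

```text
t 4.85 tip bay mm [ -6.3   4.4 108.2] 
tool axes in bay
 [[ 0.707  0.003  0.707]
 [ 0.001 -1.     0.004]
 [ 0.707 -0.002 -0.707]] 
q [-0.68   0.705  1.525  0.517  1.538 -0.982] F [-0.4 -0.8  0.1]
0.31 18 5 [ 7.2 -0.7 27.3]
0.45 30 11 [15.6 -6.4 35.7]
0.6 41 19 [ 23.5 -14.6  43.6]
0.7 47 26 [ 27.9 -21.2  48.1]
0.8 52 33 [ 31.4 -28.7  51.6]
0.9 56 42 [ 33.9 -37.   54.1]
1.0 57 51 [ 34.9 -45.9  55.1]
1.1 56 60 [ 33.8 -55.4  54.1]
1.15 53 65 [ 32.3 -60.4  52.6]
```

View pics/s2.png

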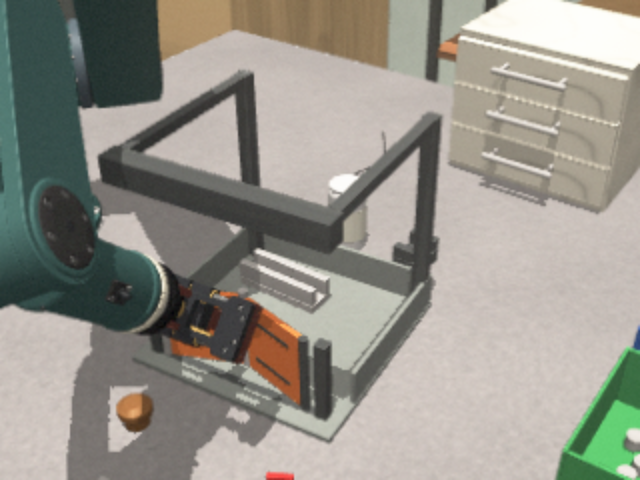

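The fingers are under the strip in front of the fold, at about (240,335), and free of contact. Next I'll make contact and push.

Emit:
jog_arm([
  {"x": 0.004,"y": 0,"z": 0.014,"wx": 0,"wy": 0,"wz": 0,"grip": -1},
  {"x": 0.004,"y": 0,"z": 0.013,"wx": 0,"wy": 0,"wz": 0,"grip": -1},
  {"x": 0.004,"y": -0.003,"z": 0.004,"wx": 0,"wy": 0,"wz": 0,"grip": -1},
  {"x": 0.004,"y": -0.003,"z": 0.004,"wx": 0,"wy": 0,"wz": 0,"grip": -1},
  {"x": 0.004,"y": -0.004,"z": 0.004,"wx": 0,"wy": 0,"wz": 0,"grip": -1},
  {"x": 0.004,"y": -0.004,"z": 0.004,"wx": 0,"wy": 0,"wz": 0,"grip": -1},
  {"x": 0,"y": 0,"z": 0,"wx": 0,"wy": 0,"wz": 0,"grip": -1},
])

```text
time_s: 5.6
position: [0.5149, -0.0618, 0.1014]
tool_rot: [0.616, 0.688, 0.255, -0.286]
force: [-0.1, 0.4, 1.0]
gripper_width: 0.009
```

```bash
python3 -c "
from h import *
s,T,t=stat()
p,d=manip.read_camera('scene');cv2.imwrite('pics/s3.png',cv2.resize(p[60:300,80:400],None,fx=2,fy=2))
for a in (.6,.7,.8,.9,1.0,1.1,1.15):
  h=np.pi/2-a;x=110*np.sin(a)-(13.5+4/np.cos(h))/np.tan(h)-7;y=110-110*np.cos(a);print(a,round(x),round(y),step(T,t,(x,y,94)))
"
```

```text
t 5.6 tip bay mm [39.1 17.9 95.7] 
tool axes in bay
 [[ 0.706 -0.001  0.708]
 [-0.001 -1.    -0.   ]
 [ 0.708 -0.001 -0.706]] 
q [-0.646  0.683  1.629  0.544  1.453 -0.999] F [0.4 0.1 1. ]
0.6 41 19 [ 0.1 -1.3  2.6]
0.7 47 26 [ 4.5 -7.9  7. ]
0.8 52 33 [  8.1 -15.4  10.5]
0.9 56 42 [ 10.5 -23.7  13. ]
1.0 57 51 [ 11.5 -32.6  14. ]
1.1 56 60 [ 10.4 -42.2  13. ]
1.15 53 65 [  8.9 -47.1  11.4]
```

View pics/s3.png

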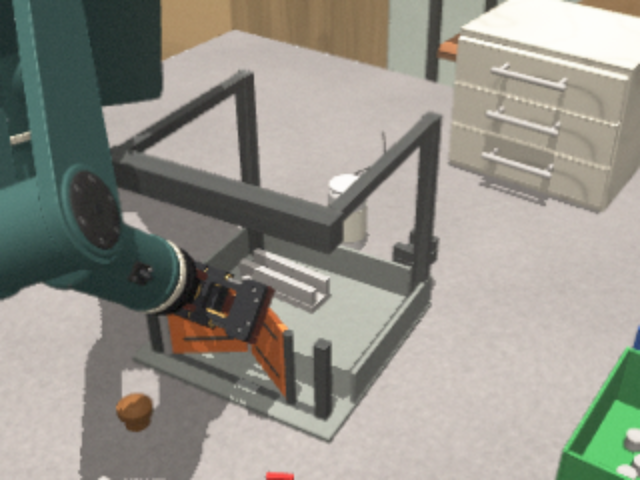

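The lead barrel has moved towards the pivot, from (303,370) to (288,365), so the gate is at about 0.58 rad with negligible force. I'll carry on along the fold's path.

Emit:
jog_arm([
  {"x": 0.003,"y": -0.005,"z": 0.0035,"wx": 0,"wy": 0,"wz": 0,"grip": -1},
  {"x": 0.003,"y": -0.005,"z": 0.0035,"wx": 0,"wy": 0,"wz": 0,"grip": -1},
  {"x": 0.002,"y": -0.005,"z": 0.0035,"wx": 0,"wy": 0,"wz": 0,"grip": -1},
  {"x": 0.001,"y": -0.0045,"z": 0.001,"wx": 0,"wy": 0,"wz": 0,"grip": -1},
  {"x": 0.001,"y": -0.0045,"z": 0.001,"wx": 0,"wy": 0,"wz": 0,"grip": -1},
  {"x": 0.001,"y": -0.0045,"z": 0.001,"wx": 0,"wy": 0,"wz": 0,"grip": -1},
  {"x": 0.0005,"y": -0.0045,"z": 0.0005,"wx": 0,"wy": 0,"wz": 0,"grip": -1},
  {"x": 0,"y": 0,"z": 0,"wx": 0,"wy": 0,"wz": 0,"grip": -1},
])

```text
time_s: 6.45
position: [0.48, -0.048, 0.0993]
tool_rot: [0.616, 0.688, 0.255, -0.286]
force: [1.0, 0.3, -0.1]
gripper_width: 0.011
```

```bash
python3 -c "
from h import *
s,T,t=stat()
p,d=manip.read_camera('scene');cv2.imwrite('pics/s4.png',cv2.resize(p[60:300,80:400],None,fx=2,fy=2))
for a in (1.0,1.1,1.15):
  h=np.pi/2-a;x=110*np.sin(a)-(13.5+4/np.cos(h))/np.tan(h)-7;y=110-110*np.cos(a);print(a,round(x),round(y),step(T,t,(x,y,94)))
  print(proj('scene',O+BB.T@np.array([0,.11-.22*np.cos(a),.122]))-[80,60])
"
```

```text
t 6.45 tip bay mm [56.6 51.1 93.7] 
tool axes in bay
 [[ 0.707 -0.001  0.708]
 [-0.002 -1.     0.   ]
 [ 0.708 -0.001 -0.707]] 
q [-0.663  0.652  1.718  0.538  1.409 -1.04 ] F [ 0.2 -1.  -0.1]
1.0 57 51 [0.6 0.5 0.1]
[[118.33820973 157.00398744]]
1.1 56 60 [-0.5 -9.  -0.9]
[[111.73071764 154.57771228]]
1.15 53 65 [ -2.  -14.   -2.5]
[[108.33527421 153.32980148]]
```

View pics/s4.png

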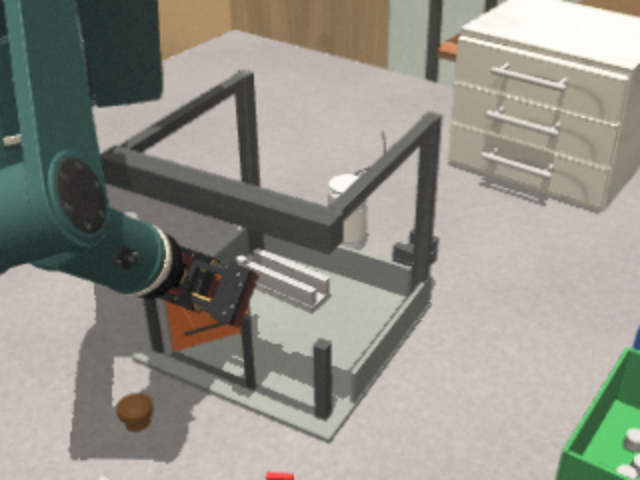

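The lead barrel is at about (249,385), which puts the gate near 0.9 rad. That lags the plan a little because the fingers are narrower than I assumed. I'll push on mainly towards bay +y.

Emit:
jog_arm([
  {"x": 0.001,"y": -0.0045,"z": 0.001,"wx": 0,"wy": 0,"wz": 0,"grip": -1},
  {"x": 0.001,"y": -0.0045,"z": 0.001,"wx": 0,"wy": 0,"wz": 0,"grip": -1},
  {"x": 0,"y": -0.004,"z": 0,"wx": 0,"wy": 0,"wz": 0,"grip": -1},
  {"x": 0,"y": -0.003,"z": 0,"wx": 0,"wy": 0,"wz": 0,"grip": -1},
  {"x": 0,"y": 0,"z": 0,"wx": 0,"wy": 0,"wz": 0,"grip": -1},
])

```text
time_s: 7.0
position: [0.4641, -0.0471, 0.0993]
tool_rot: [0.616, 0.688, 0.255, -0.286]
force: [1.2, 1.0, 0.2]
gripper_width: 0.005
```

```bash
python3 -c "
from h import *
s,T,t=stat()
p,d=manip.read_camera('scene');cv2.imwrite('pics/s5.png',cv2.resize(p[60:300,80:400],None,fx=2,fy=2))
for a in (.31,.9,1.0,1.1,1.15,1.2):
  print(a,2*(proj('scene',O+BB.T@np.array([0,.11-.22*np.cos(a),.018]))-[80,60]))
"
```

```text
t 7.0 tip bay mm [59.3 66.9 93.7] 
tool axes in bay
 [[ 0.707 -0.001  0.707]
 [-0.002 -1.    -0.   ]
 [ 0.707 -0.001 -0.707]] 
q [-0.679  0.64   1.751  0.53   1.396 -1.06 ] F [ 0.9 -1.3  0.2]
0.31 [[304.75360526 402.88828437]]
0.9 [[254.64262367 382.85570627]]
1.0 [[242.75168919 378.08178331]]
1.1 [[230.25377684 373.05572054]]
1.15 [[223.82556453 370.4672178 ]]
1.2 [[217.30366511 367.83863458]]
```

View pics/s5.png

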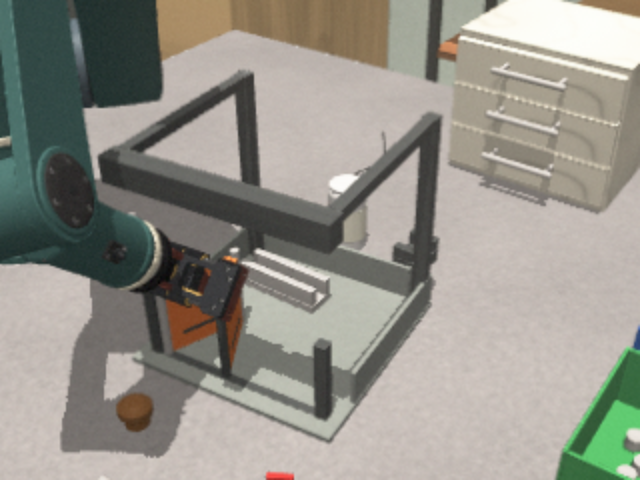

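The lead barrel foot is at about (226,377), which is about 1.13 rad. One small extra push, then straight back out in −x so the vee releases the fingers.

Emit:
jog_arm([
  {"x": 0,"y": -0.002,"z": 0,"wx": 0,"wy": 0,"wz": 0,"grip": -1},
  {"x": 0,"y": 0,"z": 0,"wx": 0,"wy": 0,"wz": 0,"grip": -1},
  {"x": -0.004,"y": 0.001,"z": -0.004,"wx": 0,"wy": 0,"wz": 0,"grip": -1},
  {"x": -0.006,"y": 0.001,"z": -0.006,"wx": 0,"wy": 0,"wz": 0,"grip": -1},
  {"x": -0.008,"y": 0,"z": -0.008,"wx": 0,"wy": 0,"wz": 0,"grip": -1},
  {"x": -0.01,"y": 0,"z": -0.01,"wx": 0,"wy": 0,"wz": 0,"grip": -1},
  {"x": -0.01,"y": 0,"z": -0.01,"wx": 0,"wy": 0,"wz": 0,"grip": -1},
  {"x": -0.01,"y": 0,"z": -0.01,"wx": 0,"wy": 0,"wz": 0,"grip": -1},
])

```text
time_s: 7.85
position: [0.4727, -0.1164, 0.0992]
tool_rot: [0.617, 0.688, 0.255, -0.285]
force: [0.1, 0.7, 0.4]
gripper_width: 0.009
```

```bash
python3 -c "
from h import *
s,T,t=stat()
p,d=manip.read_camera('scene');cv2.imwrite('pics/s6.png',cv2.resize(p[60:300,80:400],None,fx=2,fy=2))
"
```

```text
t 7.85 tip bay mm [-10.5  66.   93.5] 
tool axes in bay
 [[ 0.707 -0.002  0.707]
 [-0.001 -1.    -0.002]
 [ 0.707  0.    -0.707]] 
q [-0.757  0.681  1.642  0.478  1.481 -1.076] F [ 0.7 -0.2  0.4]
```

View pics/s6.png

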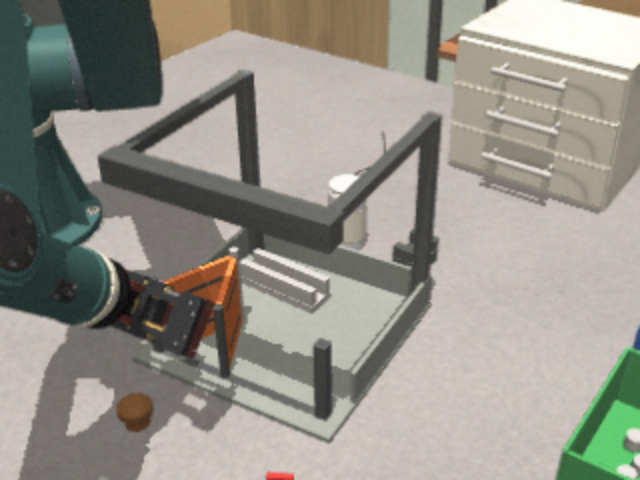

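The gate stays folded, with its lead foot at about (224,376), and the fingers are out of the vee. I'll back off along the finger axis.

Emit:
jog_arm([
  {"x": 0,"y": 0,"z": -0.03,"wx": 0,"wy": 0,"wz": 0,"grip": -1},
  {"x": 0,"y": 0,"z": -0.04,"wx": 0,"wy": 0,"wz": 0,"grip": -1},
  {"x": 0,"y": 0,"z": -0.04,"wx": 0,"wy": 0,"wz": 0,"grip": -1},
  {"x": 0,"y": 0,"z": -0.04,"wx": 0,"wy": 0,"wz": 0,"grip": -1},
  {"x": 0,"y": 0,"z": -0.04,"wx": 0,"wy": 0,"wz": 0,"grip": -1},
  {"x": 0,"y": 0,"z": 0,"wx": 0,"wy": 0,"wz": 0,"grip": -1},
  {"x": 0,"y": 0,"z": 0,"wx": 0,"wy": 0,"wz": 0,"grip": -1},
])

```text
time_s: 8.6
position: [0.4872, -0.2487, 0.2335]
tool_rot: [0.617, 0.688, 0.255, -0.285]
force: [-0.6, 1.2, 0.7]
gripper_width: 0.005
```

```bash
python3 -c "
from h import *
s,T,t=stat()
p,d=manip.read_camera('scene');cv2.imwrite('pics/s7.png',cv2.resize(p[60:300,80:400],None,fx=2,fy=2))
W,r=cloud('scene',d);B=(W-O)@BB.T;hsv=cv2.cvtColor(p,cv2.COLOR_BGR2HSV)
o=(hsv[...,0]>=5)&(hsv[...,0]<16)&(hsv[...,1]>170)&(B[...,0]>.02)&(B[...,0]<.09)&(abs(B[...,1])<.12)&(B[...,2]>.02)&(B[...,2]<.118)
q=B[o];print(len(q))
from scipy.cluster.vq import kmeans2
for lo,hi in((-.05,.063),(.07,.12)):
  k=q[(q[:,1]>lo)&(q[:,1]<hi)]
  if len(k)>20:
    f=np.polyfit(k[:,0],k[:,1],1);print(len(k),f,'angle',np.pi/2-np.arctan(abs(f[0])))
bl=(p.max(2)<75)&(abs(B[...,0])<.015)&(abs(B[...,1])<.1)&(B[...,2]>.03)&(B[...,2]<.115)
k=B[bl];print('lead',len(k),np.median(k,0), 'a=',np.arccos((.11-np.median(k[:,1]))/.22))
p2,d2=manip.read_camera('top');cv2.imwrite('pics/t7.png',p2)
"
```

```text
t 8.6 tip bay mm [-143.6   66.4  227.8] 
tool axes in bay
 [[ 0.708 -0.003  0.707]
 [-0.002 -1.    -0.002]
 [ 0.707  0.    -0.708]] 
q [-0.876  0.63   1.314  0.421  1.865 -1.003] F [1.2 0.5 0.7]
617
128 [0.44757229 0.01545297] angle 1.1499631216220128
476 [-0.45405742  0.10692004] angle 1.144573376489006
lead 118 [-0.00416982  0.0163906   0.07513792] a= 1.1312850177636609
```

View pics/s7.png

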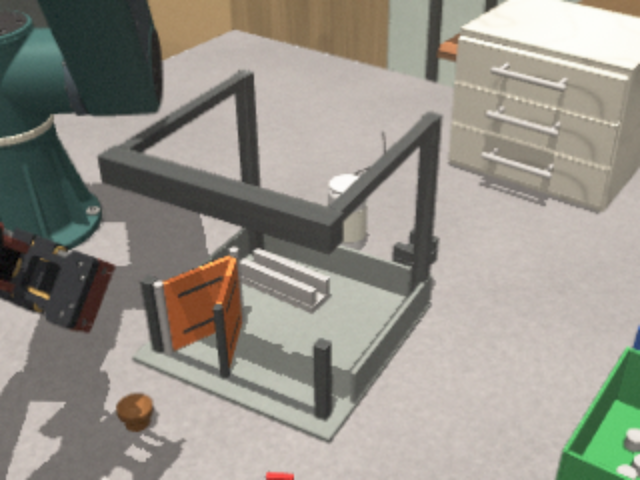

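View pics/t7.png

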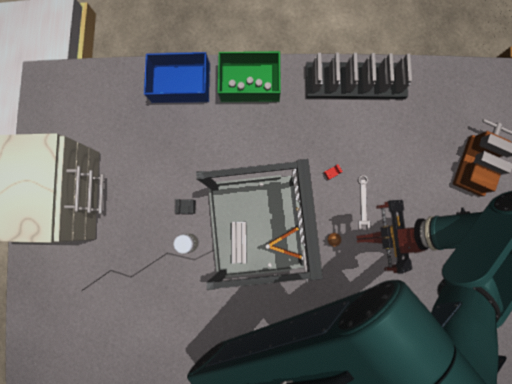

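The pictures show the gate folded to 1.13–1.15 rad, measured three ways. The arm is free in the air, and the die, clip (333,172), knob (334,239), spanner, tin and V block are where they started.

```bash
python3 -c "
from cell import manip
print(manip.sign_off())"
```

```text
the job is handed in; nothing more can be done
None
```

The gate is folded back to about 1.14 rad, the arm is clear, and the job is handed in at about 8.7 s of the 32 s allowed. I slid the closed fingers in under the strip, tilted 45 degrees from vertical. They pushed the gate at its fold from 0.31 rad, then backed straight out.

- **Gate angle:** the two panels measured 1.15 and 1.14 rad, and the lead barrel's position gave 1.13 rad. All three are above the 1.0 rad needed.
- **Halfway condition:** I did not check this directly. By my geometry, the grasp point was about 50 mm from the fold as the gate passed 0.6 rad.
- **Forces:** the readings at the end of each move stayed within about 4 N, with no sign of touching the strip.
- **Bystanders and arm:** in the last pictures all six bystanders looked unmoved, judged by eye. The fingertips were about 0.23 m above the table, touching nothing.
- **What differed:** the first move call was refused as invalid input. The gate also lagged my plan by about 0.1 rad at 1.0 rad, so I corrected it with a further push.

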